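# Find the case that rattles and hold it out

### The job

In one of the three black cases in the wooden rack the collet has come out of its foam and rattles about: lift the cases clear of the rack one at a time and shake or rock each lengthways, back and forth a few times, until you find it, never handing over a case that you have not shaken. Stand any sound case that you tried back upright and fully down in a pocket of the rack, and leave the glue bottle and the jar beside the rack standing. Finish holding the rattling case out for your mate across the bench, upright and still over the middle of the picture frame and about 20 cm clear of the bench: do not let go of it when the program ends.

Things in the scene. Friction and masses are not known exactly. Their poses are not given: they have to be found in the camera images.
- rack: Wooden block, 110 mm (x) x 262 mm (y) x 20 mm tall, fixed to the bench, with three pockets in a row along its y axis, 90 mm between centres. Origin: centre of its underside. It points about straight ahead, give or take 0.1 rad.
- pocket_left (a point): Centre of the floor of the left pocket (as the robot sees it) in the rack, 8 mm above the bench. Each pocket is 95 mm (rack x) by 45 mm (rack y) and 12 mm deep, its mouth 20 mm above the bench; a case standing fully down in it has its centre 30 mm above this point.
- pocket_middle (a point): Centre of the floor of the middle pocket (as the robot sees it) in the rack, 8 mm above the bench. Each pocket is 95 mm (rack x) by 45 mm (rack y) and 12 mm deep, its mouth 20 mm above the bench; a case standing fully down in it has its centre 30 mm above this point.
- pocket_right (a point): Centre of the floor of the right pocket (as the robot sees it) in the rack, 8 mm above the bench. Each pocket is 95 mm (rack x) by 45 mm (rack y) and 12 mm deep, its mouth 20 mm above the bench; a case standing fully down in it has its centre 30 mm above this point.
- case_left_mid (a point): Centre, half-way up, of the sealed black plastic case that starts in the left pocket (as the robot sees it). The three cases look alike: 90 mm long (x) x 40 thick (y) x 60 tall (z, up), standing on a long edge, 0.2 to 0.27 kg with contents. This centre starts 38 mm above the bench. Grasp from above across the 40 mm.
- case_middle_mid (a point): The same of the like case in the middle pocket. Two cases (which, is drawn anew each time) hold their steel collet fast in foam: nothing inside can shift. In the third the collet, a cylinder of about 0.15 kg, 30 mm in diameter, rolls loose along x in a cavity 84 mm long (54 mm of travel), shifting the weight and knocking the ends.
- case_right_mid (a point): The same of the like case in the right pocket. Its underside, like the others', stands 12 mm deep in its pocket; the upper 48 mm stick out and the gap to the next case is 50 mm. Each case has a small blank white label on top; its shell is stiff and takes a firm grip.
- frame_mid (a point): Middle of the wooden picture frames (one on the other, about 630 x 370 mm outside, 66 mm tall) lying behind the rack; the point is on the bench top, in the open middle of the frame.
- glue_mid (a point): Centre of the white glue bottle (46 mm diameter, 101 mm tall) that stands loose to the left of the rack: leave it standing.
- jar_mid (a point): Centre of the amber jar with black cap (46 mm diameter, 59 mm tall) that stands loose to the right of the rack: leave it standing.

How it is judged:
On the way, in this order (a step that is already met when the one before it is completed fails the run):
1. the case with the loose collet is lifted clear of the rack and shaken or rocked back and forth: the collet runs to its one end (+x of the case) (((distance between case_left_mid and collet below 0.06 m and height (world z) of case_left_mid above 0.08 m and x of collet in the frame of case_left_mid above 0.008 m) or (distance between case_middle_mid and collet below 0.06 m and height (world z) of case_middle_mid above 0.08 m and x of collet in the frame of case_middle_mid above 0.008 m) or (distance between case_right_mid and collet below 0.06 m and height (world z) of case_right_mid above 0.08 m and x of collet in the frame of case_right_mid above 0.008 m))), for 0.03 s.
2. still lifted clear, it goes on being shaken or rocked so that the collet runs back to the other end (-x) (((distance between case_left_mid and collet below 0.06 m and height (world z) of case_left_mid above 0.08 m and x of collet in the frame of case_left_mid below -0.008 m) or (distance between case_middle_mid and collet below 0.06 m and height (world z) of case_middle_mid above 0.08 m and x of collet in the frame of case_middle_mid below -0.008 m) or (distance between case_right_mid and collet below 0.06 m and height (world z) of case_right_mid above 0.08 m and x of collet in the frame of case_right_mid below -0.008 m))), for 0.03 s.
At the end, for the whole second after the job is handed in: The case with the loose collet is in the fingers, centre over 18 cm above the bench and within 12 cm (horizontally) of the frame's middle, upright within 20 degrees, still; the other two stand down in pockets of the rack (at most 5 mm proud, upright within 7 degrees) (((distance between case_left_mid and collet below 0.06 m and height (world z) of case_left_mid above 0.18 m and horizontal distance between case_left_mid and frame_mid below 0.12 m and angle between case_left_mid's own z axis and vertical below 0.35 rad and contact force between case_left and the fingers above 1 N and linear speed of case_left below 0.03 m/s) or (distance between case_middle_mid and collet below 0.06 m and height (world z) of case_middle_mid above 0.18 m and horizontal distance between case_middle_mid and frame_mid below 0.12 m and angle between case_middle_mid's own z axis and vertical below 0.35 rad and contact force between case_middle and the fingers above 1 N and linear speed of case_middle below 0.03 m/s) or (distance between case_right_mid and collet below 0.06 m and height (world z) of case_right_mid above 0.18 m and horizontal distance between case_right_mid and frame_mid below 0.12 m and angle between case_right_mid's own z axis and vertical below 0.35 rad and contact force between case_right and the fingers above 1 N and linear speed of case_right below 0.03 m/s)) and ((horizontal distance between case_left_mid and rack below 0.105 m and z of case_left_mid in the frame of rack between 0.034 and 0.043 m and angle between case_left_mid's own z axis and vertical below 0.12 rad) or distance between case_left_mid and collet below 0.06 m) and ((horizontal distance between case_middle_mid and rack below 0.105 m and z of case_middle_mid in the frame of rack between 0.034 and 0.043 m and angle between case_middle_mid's own z axis and vertical below 0.12 rad) or distance between case_middle_mid and collet below 0.06 m) and ((horizontal distance between case_right_mid and rack below 0.105 m and z of case_right_mid in the frame of rack between 0.034 and 0.043 m and angle between case_right_mid's own z axis and vertical below 0.12 rad) or distance between case_right_mid and collet below 0.06 m)); the arm keeps its last pose, push and grip.
It fails at once if the glue bottle is knocked over (angle between glue_mid's own z axis and vertical above 0.6 rad).
It fails at once if the jar is knocked over (angle between jar_mid's own z axis and vertical above 0.6 rad).
It also fails if it takes over 72 s, if anything falls off the work surface, if the arm or the gripper's body presses on something with over 40 N, if the wrist force passes 120 N, or if a joint passes its speed limit or range.

### The arm

A 7-joint arm with a two-finger parallel gripper is mounted at the origin on a cart in front of the work surface, level with it; the furniture and walls round the work are solid. World frame = base frame: x ahead of the robot, y to its left, z up, the work surface at z = 0. Lengths are in m, angles in rad, forces in N, time in s.
With the tool pointing down it reaches from about 0.35 to 0.9 m from the base axis. Payload 8.1 kg.
Tool frame: the origin (TCP) lies between the finger pads; the fingertips stand arm.tip_reach ahead of it and the grasp point (between the pads) is the TCP (arm.tip_reach is the distance from the TCP to the fingertips, in m); z points along the fingers, y is the line along which they close (so a half turn about z gives the same grasp; the last joint's range is limited). The gripper opens to 85 mm and grips with 20 to 120 N. Pads are 22 mm wide; open, the fingers measure 114 mm over their backs; the gripper's body (76 mm by 85 mm) begins 54 mm behind the grasp point. The pads swing forward as they close: fully open they stand 13 mm farther back than shut.
Start: joints at [1.218, 0.434, 0.025, 1.573, -0.012, 1.134, -0.075], TCP at [0.154, -0.606, 0.25] pointing down, gripper open.
Joint ranges: [-2.62, 2.62], [-0.44, 2.09], [-1.27, 1.32], [0.08, 2.57], [-1.32, 4.46], [0.12, 2], [-2.74, 2.74]. Speed limits (rad/s): [2.22, 2.22, 3.01, 3.01, 3.14, 3.14, 3.14].

### API

Orientations are given as [roll, pitch, yaw] about the fixed x, y, z axes, in that order (R = Rz(yaw) Ry(pitch) Rx(roll)).
In Python, from plant import arm gives the robot as it stands.
- The arm moves only by the shell command python3 -m creep 'ROWS'. ROWS is text: rows parted by semicolons, each of 7 numbers parted by spaces: the shift along the tool's x, y, z in mm, then the turn, a rotation vector about the tool's x, y, z in rad, then the closure, from -1 (fully open) to 1 (shut). In form: tx ty tz wx wy wz hand; .... A call has 1 to 5 rows; each row shifts and turns the commanded pose from where the row before left it, along the tool's axes as they then stand; what a row does not reach is not made up. A row lasts 1/8 s, in which the tool goes at most 62.5 mm and 10.7 degrees, less where a joint would pass 70% of its speed; a pose out of reach is approached as far as the arm can. A call with a gripper value outside its range is refused whole. The fingers move at their own pace and stop on an object; the grip force is fixed at half the most. Time passes only in rows, so rows that do not move let the fingers close. It gives the time, the measured TCP pose, the force, the opening and the grip force at its end, in the units of the state.
- arm.get_obs(): the state, without advancing time (a new reading comes with each control period).
- arm.snapshot(name): name is "scene" or "top" or "wrist"; returns (picture, depth): 400x640x3 uint8, red, green, blue; 400x640 float32, m along the optical axis (not along the pixel's ray), 0 where there is no reading.
- arm.get_calibration(name): a dict with "mtx" (3x3 intrinsics, pixels), "cam_to_world" (4x4, takes a point from camera to world coordinates). Camera axes: x right, y down, z forward; pixel columns grow to the right and rows downward; lengths in m; the calibration is good to about 2 mm. A picture is of the moment at which its call begins: read the wrist's pose just before it. get_calibration takes no time and is no camera call; for the wrist camera it gives the pose at the moment of the call.
- arm.sign_off(): hands the job in; it is judged then, once.
The state is a dict: "time_s": time; "joint_pos": joint angles; "dq": joint speeds; "tau": joint torques, N m; "eef_pos": TCP position; "orientation": TCP orientation; "wrist_force": force on the tool from outside, world axes, zero at the start; "ft_torque": the same for the moment, N m; "finger_gap": finger opening in m; "gripper_force": force on a finger pad.
Only numpy, scipy, OpenCV 4.12 (cv2) and the standard library are available. Lean on these libraries where they do the work, as an engineer would, in place of code of your own. Each camera call takes 0.05 s, during which the arm holds its last target. There are 200 camera calls.

## Working session

There is one attempt and no reset: what is moved stays moved. The work goes in short steps, Python scripts to look and compute and a shell command to move; the robot and the scene stay as the last step left them, time stands still between calls to the robot, and variables do not carry over. Pictures are saved under pics/ and viewed, at most 10 in all, crops included, and the job is handed in when it is done.

```bash
ls; mkdir -p pics
python3 - <<'E'
from plant import arm
import cv2,numpy as np
print(arm.tip_reach,arm.get_obs())
for n in("scene","top"):
    im,d=arm.snapshot(n); np.savez('pics/'+n,im=im,d=d,**arm.get_calibration(n)); cv2.imwrite(f'pics/{n}0.png',im[:,:,::-1])
    print(n,arm.get_calibration(n))
E
```

```text
pics
0.019 {'time_s': 0.0, 'joint_pos': array([ 1.21839727,  0.43522037,  0.02497457,  1.57412185, -0.01159803,
        1.13399966, -0.075103  ]), 'dq': array([ 0.00092445,  0.00024758, -0.00018229,  0.00153867, -0.00080924,
       -0.00130731, -0.00086799]), 'tau': array([-7.85491775e-04, -6.70478582e+01,  1.02454092e+00, -3.16211665e+01,
        1.55976933e-02,  1.26896863e-02, -4.96057424e-06]), 'eef_pos': array([ 0.15432978, -0.60514138,  0.24951802]), 'orientation': array([-3.13999523e+00,  1.47725930e-04,  2.49725496e-01]), 'wrist_force': array([ 0.13127439,  0.14479826, -0.21079317]), 'ft_torque': array([ 0.08924047,  0.04657991, -0.0130599 ]), 'gripper_force': 0.0, 'finger_gap': 0.0855087857374101}
scene {'mtx': array([[489.04798878,   0.        , 314.38489992],
       [  0.        , 489.04798878, 194.29114116],
       [  0.        ,   0.        ,   1.        ]]), 'cam_to_world': array([[ 0.69632636, -0.3302023 ,  0.63725666, -0.47240578],
       [-0.71756956, -0.30179256,  0.62770628, -0.96314088],
       [-0.01495073, -0.89436441, -0.44708923,  0.77225834],
       [ 0.        ,  0.        ,  0.        ,  1.        ]])}
top {'mtx': array([[441.24065651,   0.        , 315.31770302],
       [  0.        , 441.24065651, 194.21813156],
       [  0.        ,   0.        ,   1.        ]]), 'cam_to_world': array([[ 2.77223784e-03, -9.98930658e-01,  4.61503612e-02,
         4.86090291e-01],
       [-9.99996119e-01, -2.78209331e-03, -1.49321158e-04,
         5.50499353e-03],
       [ 2.77556094e-04, -4.61497682e-02, -9.98934493e-01,
         1.14038924e+00],
       [ 0.00000000e+00,  0.00000000e+00,  0.00000000e+00,
         1.00000000e+00]])}
```

View pics/top0.png

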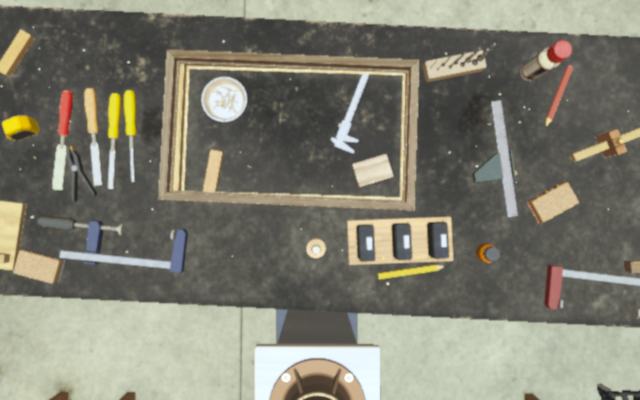

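View pics/scene0.png

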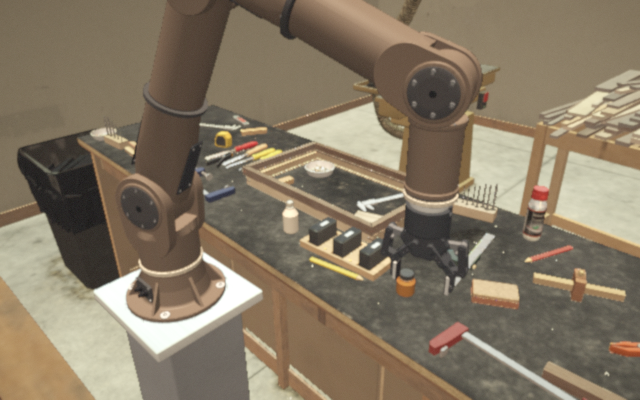

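Top view: rack around (400,240), with the cases at (366,242), (402,241) and (438,240). The glue bottle is at (316,249), the jar at (488,253) and the frame centre near (290,129).

```bash
cat > h.py <<'E'
import numpy as np,cv2
def ray(K,T,px,z):
    px=np.atleast_2d(np.array(px,float))
    d=np.c_[(px-K[:2,2])/K[0,0],np.ones(len(px))]@T[:3,:3].T
    return T[:3,3]+d*((z-T[2,3])/d[:,2])[:,None]
def cloud(K,T,d):
    v,u=np.indices(d.shape); 
    return np.stack([(u-K[0,2])/K[0,0]*d,(v-K[1,2])/K[1,1]*d,d],-1)@T[:3,:3].T+T[:3,3]
E
python3 - <<'E'
import numpy as np,cv2
from h import *
f=np.load('pics/top.npz');im,d,K,T=f['im'],f['d'],f['mtx'],f['cam_to_world']
P=cloud(K,T,d);z=P[...,2]
for lo,hi in((.056,.09),(.01,.03)):
    m=((z>lo)&(z<hi)).astype(np.uint8); m[:205]=0;m[275:]=0;m[:,:300]=0;m[:,510:]=0
    n,L,s,c=cv2.connectedComponentsWithStats(m)
    for i in range(1,n):
        if s[i,4]>60:
            r=cv2.minAreaRect(np.argwhere(L==i)[:,::-1].astype(np.float32))
            zz=np.median(z[L==i]); w=ray(K,T,cv2.boxPoints(r),zz)
            print(s[i],'ctr',ray(K,T,r[0],zz).round(4),'box',w[:,:2].round(3).tolist())
# frame
m=((z>.045)&(z<.085)).astype(np.uint8); m[215:]=0;m[:,:150]=0;m[:,425:]=0
n,L,s,c=cv2.connectedComponentsWithStats(m);i=1+s[1:,4].argmax()
r=cv2.minAreaRect(np.argwhere(L==i)[:,::-1].astype(np.float32));print('frame',s[i],ray(K,T,r[0],.066),ray(K,T,cv2.boxPoints(r),.066).round(3).tolist())
E
```

```text
[300 205 115   6 366] ctr [[ 0.5036 -0.0962  0.0661]] box [[0.509, 0.043], [0.51, -0.235], [0.498, -0.235], [0.497, 0.043]]
[394 223  19  38 614] ctr [[ 0.4212 -0.2073  0.0676]] box [[0.465, -0.185], [0.467, -0.226], [0.377, -0.23], [0.375, -0.189]]
[431 222  19  38 627] ctr [[ 0.4249 -0.2962  0.0677]] box [[0.469, -0.273], [0.471, -0.315], [0.381, -0.319], [0.379, -0.277]]
[358 225  18  37 605] ctr [[ 0.4177 -0.118   0.0675]] box [[0.461, -0.096], [0.463, -0.136], [0.375, -0.14], [0.373, -0.1]]
[307 239  19  19 214] ctr [[0.4054 0.0033 0.0682]] box [[0.427, 0.025], [0.427, -0.018], [0.384, -0.018], [0.384, 0.025]]
[485 247  15  15 171] ctr [[ 0.3914 -0.4256  0.0597]] box [[0.408, -0.409], [0.408, -0.443], [0.374, -0.442], [0.374, -0.408]]
[ 347  217  106   48 2361] ctr [[ 0.4209 -0.2086  0.0204]] box [[0.471, -0.075], [0.481, -0.339], [0.371, -0.342], [0.361, -0.079]]
frame [ 158   50  261  161 7289] [[0.69406173 0.07006927 0.066     ]] [[0.522, 0.389, 0.066], [0.894, 0.38, 0.066], [0.869, -0.253, 0.066], [0.497, -0.235, 0.066]]
```

Measurements fit the given sizes: case pitch is 89 mm, tops are at 67.6 mm, the frame is 633x372 and rack yaw is about +0.042. I'll go above the right case.

```bash
python3 -m creep '0 0 0 0 0 0.104 -1; 0 0 0 0 0 0.104 -1; 36 -37 0 0 0 0 -1; 36 -37 0 0 0 0 -1; 36 -37 0 0 0 0 -1'
python3 -m creep '36 -37 0 0 0 0 -1; 35 -37 0 0 0 0 -1; 35 -37 10 0 0 0 -1; 35 -37 20 0 0 0 -1; 35 -38 20 0 0 0 -1'
python3 -m creep '0 0 0 0 0 0 -1; 0 0 0 0 0 0 -1'
python3 - <<'E'
from plant import arm
import cv2,numpy as np
from h import *
T0=arm.get_calibration("wrist")
im,d=arm.snapshot("wrist"); np.savez('pics/w1',im=im,d=d,**T0); cv2.imwrite('pics/w1.png',im[:,:,::-1])
P=cloud(T0['mtx'],T0['cam_to_world'],d);z=P[...,2]
m=((z>.056)&(z<.08)&(im.max(2)<90)).astype(np.uint8)
n,L,s,c=cv2.connectedComponentsWithStats(m)
for i in range(1,n):
    if s[i,4]>300:
        r=cv2.minAreaRect(np.argwhere(L==i)[:,::-1].astype(np.float32))
        print(s[i],r,ray(T0['mtx'],T0['cam_to_world'],r[0],.068).round(4),ray(T0['mtx'],T0['cam_to_world'],cv2.boxPoints(r),.068)[:,:2].round(3).tolist())
E
```

```text
time_s: 0.72
eef_pos: [0.2586, -0.4887, 0.25]
orientation: [-3.141, 0.0, 0.042]
wrist_force: [0.4, -0.9, 0.7]
finger_gap: 0.0857
gripper_force: 0.0
time_s: 1.35
eef_pos: [0.4267, -0.2957, 0.1998]
orientation: [3.141, -0.0, 0.041]
wrist_force: [1.1, -0.7, 0.1]
finger_gap: 0.0853
gripper_force: 0.0
time_s: 1.6
eef_pos: [0.4255, -0.2973, 0.2001]
orientation: [3.142, 0.001, 0.042]
wrist_force: [-0.2, -0.4, 1.1]
finger_gap: 0.0856
gripper_force: 0.0
[  72  142   69  105 4466] ((107.14705657958984, 193.91177368164062), (112.47845458984375, 52.171783447265625), 77.47119140625) [[ 0.4211 -0.125   0.068 ]] [[0.46, -0.102], [0.47, -0.143], [0.378, -0.15], [0.366, -0.105]]
[ 184  143   58  104 4210] ((213.44058227539062, 194.40594482421875), (106.76748657226562, 50.547889709472656), 84.2894058227539) [[ 0.4243 -0.2111  0.068 ]] [[0.464, -0.19], [0.47, -0.229], [0.38, -0.234], [0.374, -0.191]]
[ 296  143   49  103 3941] ((320.0, 194.0), (102.0, 48.0), 90.0) [[ 0.4282 -0.2975  0.068 ]] [[0.468, -0.277], [0.47, -0.314], [0.384, -0.32], [0.382, -0.279]]
```

The wrist view agrees to within 2-3 mm, so I descend and grasp.

```bash
python3 -m creep '1 0 45 0 0 0 -1; 0 0 45 0 0 0 -1; 0 0 40 0 0 0 -1; 0 0 25 0 0 0 -1; 0 0 0 0 0 0 -1'
python3 -m creep '0 0 0 0 0 0 1; 0 0 0 0 0 0 1; 0 0 0 0 0 0 1; 0 0 0 0 0 0 1; 0 0 0 0 0 0 1'
```

```text
time_s: 2.28
eef_pos: [0.425, -0.2978, 0.0442]
orientation: [-3.141, 0.003, 0.039]
wrist_force: [0.3, 0.3, 0.3]
finger_gap: 0.0855
gripper_force: 0.0
time_s: 2.9
eef_pos: [0.4275, -0.2976, 0.0466]
orientation: [3.14, -0.002, 0.041]
wrist_force: [-2.1, 0.2, 6.7]
finger_gap: 0.0397
gripper_force: 60.7
```

```bash
cat > ft.py <<'E'
from plant import arm
import numpy as np
from scipy.spatial.transform import Rotation as R
o=arm.get_obs();r=R.from_euler('xyz',o['orientation'])
print('  t',round(o['time_s'],2),'pos',o['eef_pos'].round(3),'rpy',o['orientation'].round(2),'F_world',o['wrist_force'].round(2),'M_world',o['ft_torque'].round(3),'M_tool',r.inv().apply(o['ft_torque']).round(3),'gap',round(o['finger_gap'],4))
E
python3 -m creep '0 0 -20 0 0 0 1; 0 0 -40 0 0 0 1; 0 0 -50 0 0 0 1; 0 0 -45 0 0 0 1; 0 0 0 0 0 0 1' >/dev/null; python3 ft.py
python3 -m creep '0 0 0 0 0 0 1; 0 0 0 0 0 0 1' >/dev/null; python3 ft.py
python3 -m creep '0 0 0 0 0.17 0 1; 0 0 0 0 0.17 0 1; 0 0 0 0 0 0 1; 0 0 0 0 0 0 1; 0 0 0 0 0 0 1' >/dev/null; python3 ft.py
python3 -m creep '0 0 0 0 0 0 1; 0 0 0 0 0 0 1' >/dev/null; python3 ft.py
python3 -m creep '0 0 0 0 -0.17 0 1; 0 0 0 0 -0.17 0 1; 0 0 0 0 -0.17 0 1; 0 0 0 0 -0.17 0 1; 0 0 0 0 0 0 1' >/dev/null; python3 ft.py
python3 -m creep '0 0 0 0 0 0 1; 0 0 0 0 0 0 1' >/dev/null; python3 ft.py
python3 -m creep '0 0 0 0 0 0 1; 0 0 0 0 0 0 1' >/dev/null; python3 ft.py
python3 -m creep '0 0 0 0 0.17 0 1; 0 0 0 0 0.17 0 1; 0 0 0 0 0 0 1; 0 0 0 0 0 0 1; 0 0 0 0 0 0 1' >/dev/null; python3 ft.py
```

```text
t 3.52 pos [ 0.429 -0.298  0.204] rpy [ 3.14 -0.01  0.04] F_world [-0.02  0.93 -2.54] M_world [-0.018 -0.06   0.047] M_tool [-0.02   0.059 -0.047] gap 0.0391
  t 3.77 pos [ 0.426 -0.297  0.199] rpy [-3.14  0.    0.04] F_world [-0.52  0.34 -2.78] M_world [ 0.014 -0.034  0.035] M_tool [ 0.013  0.034 -0.035] gap 0.0394
  t 4.4 pos [ 0.428 -0.296  0.2  ] rpy [-3.14 -0.34  0.04] F_world [ 0.1   0.41 -2.54] M_world [-0.052  0.493 -0.004] M_tool [-0.03  -0.494 -0.006] gap 0.0396
  t 4.65 pos [ 0.427 -0.297  0.2  ] rpy [-3.14 -0.34  0.04] F_world [-0.6  0.2 -2.8] M_world [ 0.036  0.503 -0.005] M_tool [ 0.052 -0.501  0.024] gap 0.0394
  t 5.28 pos [ 0.43  -0.295  0.198] rpy [-3.14  0.34  0.05] F_world [-0.33 -0.5  -1.88] M_world [ 0.021 -0.586  0.024] M_tool [-0.014  0.586 -0.021] gap 0.0393
  t 5.53 pos [ 0.426 -0.298  0.201] rpy [3.14 0.34 0.04] F_world [-0.71 -0.69 -1.98] M_world [ 0.027 -0.548  0.042] M_tool [-0.009  0.548 -0.041] gap 0.0397
  t 5.78 pos [ 0.426 -0.297  0.201] rpy [3.14 0.34 0.04] F_world [-0.27  0.35 -2.22] M_world [ 0.033 -0.48   0.016] M_tool [ 0.007  0.481 -0.019] gap 0.0395
  t 6.4 pos [ 0.428 -0.297  0.2  ] rpy [-3.14  0.    0.04] F_world [ 0.17  0.11 -1.15] M_world [ 0.002 -0.014 -0.013] M_tool [0.002 0.014 0.013] gap 0.0395
```

Single readings are noisy, around 0.03 Nm. I'll use small tilts, so mass differences hardly count, and average several readings including joint torques. Each camera call steps the clock to a new reading.

```bash
cat > avg.py <<'E'
from plant import arm
import numpy as np
from scipy.spatial.transform import Rotation as R
M=[];F=[];t=[];p=[]
for i in range(10):
    arm.snapshot("wrist");o=arm.get_obs()
    M.append(R.from_euler('xyz',o['orientation']).inv().apply(o['ft_torque'])[1]);F.append(o['wrist_force'][2]);t.append(o['tau'][[1,3,5]]);p.append(o['orientation'][1])
t=np.array(t);s=len(M)**.5
print('t %.2f pitch %.3f My %.4f+-%.4f Fz %.2f+-%.2f'%(o['time_s'],np.mean(p),np.mean(M),np.std(M)/s,np.mean(F),np.std(F)/s),'tau246',t.mean(0).round(4),(t.std(0)/s).round(4))
E
python3 -m creep '0 0 0 0 0.12 0 1; 0 0 0 0 0 0 1; 0 0 0 0 0 0 1; 0 0 0 0 0 0 1; 0 0 0 0 0 0 1' >/dev/null; python3 avg.py
python3 -m creep '0 0 0 0 -0.12 0 1; 0 0 0 0 -0.12 0 1; 0 0 0 0 0 0 1; 0 0 0 0 0 0 1; 0 0 0 0 0 0 1' >/dev/null; python3 avg.py
python3 -m creep '0 0 0 0 0.12 0 1; 0 0 0 0 0 0 1'
```

```text
t 7.53 pitch -0.120 My -0.1741+-0.0097 Fz -2.05+-0.17 tau246 [-52.081  -28.9936  -0.6788] [0.0063 0.0083 0.0018]
t 8.65 pitch 0.120 My 0.1835+-0.0084 Fz -2.08+-0.11 tau246 [-59.8124 -28.5664   0.7511] [0.0523 0.0061 0.0045]
time_s: 8.9
eef_pos: [0.4251, -0.2976, 0.2005]
orientation: [3.141, 0.001, 0.039]
wrist_force: [0.8, -0.4, -1.5]
finger_gap: 0.0391
gripper_force: 62.9
```

```bash
sed -i 's/^import numpy as np/import numpy as np,sys/;s/range(10)/range(int(sys.argv[1]))/' avg.py
python3 -m creep '0 0 0 0 0.17 0 1; 0 0 0 0 0.17 0 1; 0 0 0 0 0 0 1; 0 0 0 0 0 0 1; 0 0 0 0 0 0 1' >/dev/null; python3 avg.py 6
python3 -m creep '0 0 0 0 -0.17 0 1; 0 0 0 0 -0.17 0 1; 0 0 0 0 -0.17 0 1; 0 0 0 0 -0.17 0 1; 0 0 0 0 0 0 1' >/dev/null;python3 -m creep '0 0 0 0 0 0 1; 0 0 0 0 0 0 1' >/dev/null; python3 avg.py 6
python3 -m creep '0 0 0 0 0.17 0 1; 0 0 0 0 0.17 0 1; 0 0 0 0 0 0 1; 0 0 0 0 0 0 1'
```

```text
t 9.82 pitch -0.340 My -0.4895+-0.0112 Fz -2.48+-0.19 tau246 [-46.4422 -28.4244  -1.4425] [0.0413 0.0175 0.0055]
t 11.00 pitch 0.338 My 0.5210+-0.0086 Fz -2.23+-0.20 tau246 [-67.3196 -27.6683   2.1492] [0.1381 0.0051 0.0098]
time_s: 11.5
eef_pos: [0.4271, -0.2969, 0.2007]
orientation: [-3.142, 0.002, 0.042]
wrist_force: [0.3, -0.2, -1.7]
finger_gap: 0.0395
gripper_force: 62.9
```

The My fit gives a step C = -0.004±0.011 Nm, against about 0.04 for a loose collet, so the right case looks sound. I'll lower it back.

```bash
python3 -m creep '0 0 40 0 0 0 1; 0 0 50 0 0 0 1; 0 0 35 0 0 0 1; 0 0 10 0 0 0 1; 0 0 0 0 0 0 1'; python3 -m creep '0 0 8 0 0 0 1; 0 0 8 0 0 0 1; 0 0 4 0 0 0 1; 0 0 0 0 0 0 1; 0 0 0 0 0 0 1'; python3 ft.py
```

```text
time_s: 12.12
eef_pos: [0.4277, -0.2967, 0.0651]
orientation: [-3.141, 0.001, 0.043]
wrist_force: [0.8, 0.8, -1.9]
finger_gap: 0.0396
gripper_force: 62.9
time_s: 12.75
eef_pos: [0.4269, -0.2971, 0.0466]
orientation: [3.141, -0.001, 0.042]
wrist_force: [-4.8, 3.0, 15.8]
finger_gap: 0.0394
gripper_force: 65.0
  t 12.75 pos [ 0.427 -0.297  0.047] rpy [ 3.14 -0.    0.04] F_world [-4.77  3.03 15.78] M_world [0.591 0.83  0.032] M_tool [ 0.625 -0.805 -0.032] gap 0.0394
```

```bash
python3 -m creep '0 0 0 0 0 0 -1; 0 0 0 0 0 0 -1; 0 0 0 0 0 0 -1; 0 0 -40 0 0 0 -1; 0 0 -50 0 0 0 -1'; python3 -m creep '0 -45 -10 0 0 0 -1; 0 -45 0 0 0 0 -1; 0 0 0 0 0 0 -1; 0 0 10 0 0 0 -1; 0 0 45 0 0 0 -1'; python3 -m creep '0 0 35 0 0 0 -1; 0 0 10 0 0 0 -1; 0 0 0 0 0 0 -1'
python3 - <<'E'
from plant import arm
import cv2
im,_=arm.snapshot("scene");cv2.imwrite('pics/s2.png',cv2.resize(im[150:310,240:500,::-1],None,fx=3,fy=3))
E
```

```text
time_s: 13.38
eef_pos: [0.4261, -0.2966, 0.1354]
orientation: [-3.14, 0.002, 0.042]
wrist_force: [1.3, -0.8, 0.8]
finger_gap: 0.0857
gripper_force: 0.0
time_s: 14.0
eef_pos: [0.425, -0.2091, 0.0908]
orientation: [3.139, -0.005, 0.04]
wrist_force: [1.1, -1.1, -0.9]
finger_gap: 0.0857
gripper_force: 0.0
time_s: 14.38
eef_pos: [0.4227, -0.2077, 0.0448]
orientation: [-3.141, 0.001, 0.041]
wrist_force: [0.3, -0.3, -0.2]
finger_gap: 0.085
gripper_force: 0.0
```

View pics/s2.png

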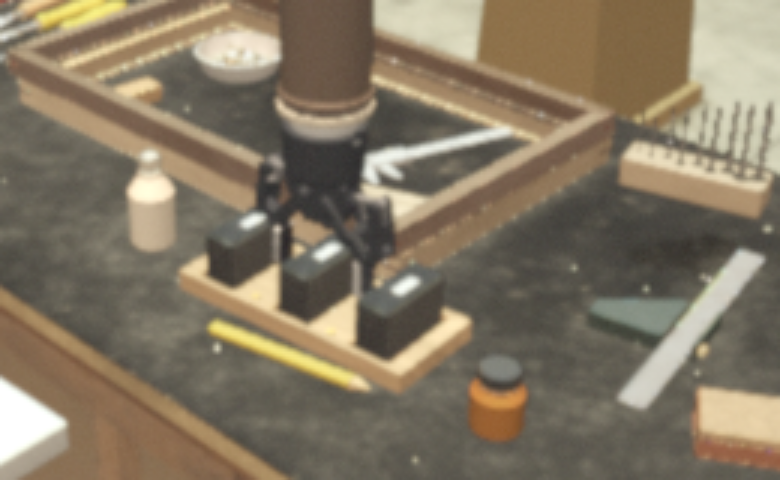

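The right case (400,310 in the crop) stands upright and as deep as the others, the bottle and jar are standing, and the fingers straddle the middle case (315,280). Next I grip the middle case, lift it and rock it.

```bash
python3 -m creep '0 0 0 0 0 0 1; 0 0 0 0 0 0 1; 0 0 0 0 0 0 1; 0 0 0 0 0 0 1; 0 0 0 0 0 0 1'
python3 -m creep '0 0 -20 0 0 0 1; 0 0 -40 0 0 0 1; 0 0 -50 0 0 0 1; 0 0 -45 0 0 0 1; 0 0 0 0 0 0 1' 
python3 -m creep '0 0 0 0 0.17 0 1; 0 0 0 0 0.17 0 1; 0 0 0 0 0 0 1; 0 0 0 0 0 0 1; 0 0 0 0 0 0 1' >/dev/null; python3 avg.py 8
python3 -m creep '0 0 0 0 -0.17 0 1; 0 0 0 0 -0.17 0 1; 0 0 0 0 -0.17 0 1; 0 0 0 0 -0.17 0 1; 0 0 0 0 0 0 1' >/dev/null;python3 -m creep '0 0 0 0 0 0 1; 0 0 0 0 0 0 1' >/dev/null; python3 avg.py 8
python3 -m creep '0 0 0 0 0.17 0 1; 0 0 0 0 0.17 0 1; 0 0 0 0 0.12 0 1; 0 0 0 0 0 0 1; 0 0 0 0 0 0 1' >/dev/null;python3 -m creep '0 0 0 0 0 0 1; 0 0 0 0 0 0 1' >/dev/null; python3 avg.py 10
python3 -m creep '0 0 0 0 -0.12 0 1; 0 0 0 0 -0.12 0 1; 0 0 0 0 0 0 1; 0 0 0 0 0 0 1; 0 0 0 0 0 0 1' >/dev/null; python3 avg.py 10
python3 -m creep '0 0 0 0 0.12 0 1; 0 0 0 0 0 0 1'
```

```text
time_s: 15.05
eef_pos: [0.4236, -0.2074, 0.0461]
orientation: [3.141, -0.001, 0.042]
wrist_force: [-1.9, 0.4, 7.6]
finger_gap: 0.0395
gripper_force: 59.7
time_s: 15.68
eef_pos: [0.4249, -0.2077, 0.2036]
orientation: [3.139, -0.006, 0.042]
wrist_force: [0.1, -1.3, -2.5]
finger_gap: 0.0397
gripper_force: 63.7
t 16.70 pitch -0.340 My -0.5107+-0.0079 Fz -2.17+-0.16 tau246 [-38.0834 -27.8622  -1.7712] [0.0436 0.0276 0.0038]
t 17.98 pitch 0.339 My 0.5122+-0.0109 Fz -2.20+-0.15 tau246 [-62.024  -26.7203   2.259 ] [0.1233 0.0058 0.0088]
t 19.35 pitch -0.120 My -0.1806+-0.0100 Fz -2.20+-0.12 tau246 [-44.8085 -28.3767  -0.756 ] [0.0202 0.0083 0.0018]
t 20.48 pitch 0.120 My 0.1861+-0.0103 Fz -2.11+-0.13 tau246 [-53.6262 -27.7642   0.7997] [0.0546 0.0069 0.0046]
time_s: 20.72
eef_pos: [0.4214, -0.2074, 0.2005]
orientation: [3.141, 0.001, 0.04]
wrist_force: [-0.2, 0.1, -3.2]
finger_gap: 0.0394
gripper_force: 63.6
```

The middle case reads the same as the right one (C ≈ -0.002), so it looks sound too. I'll return it and take the left case.

```bash
python3 -m creep '0 0 40 0 0 0 1; 0 0 50 0 0 0 1; 0 0 35 0 0 0 1; 0 0 10 0 0 0 1; 0 0 0 0 0 0 1'; python3 -m creep '0 0 8 0 0 0 1; 0 0 8 0 0 0 1; 0 0 4 0 0 0 1; 0 0 0 0 0 0 1; 0 0 0 0 0 0 1'
```

```text
time_s: 21.35
eef_pos: [0.4235, -0.207, 0.0653]
orientation: [-3.141, 0.001, 0.042]
wrist_force: [-0.5, -0.5, -1.9]
finger_gap: 0.0393
gripper_force: 63.6
time_s: 21.98
eef_pos: [0.4231, -0.2072, 0.0462]
orientation: [3.141, -0.0, 0.042]
wrist_force: [-4.0, 1.5, 12.5]
finger_gap: 0.0393
gripper_force: 65.4
```

```bash
python3 -m creep '0 0 0 0 0 0 -1; 0 0 0 0 0 0 -1; 0 0 0 0 0 0 -1; 0 0 -40 0 0 0 -1; 0 0 -50 0 0 0 -1'; python3 -m creep '0 -45 -10 0 0 0 -1; 0 -45 0 0 0 0 -1; 0 0 0 0 0 0 -1; 0 0 10 0 0 0 -1; 0 0 45 0 0 0 -1'; python3 -m creep '0 0 35 0 0 0 -1; 0 0 10 0 0 0 -1; 0 0 0 0 0 0 -1'
python3 -m creep '0 0 0 0 0 0 1; 0 0 0 0 0 0 1; 0 0 0 0 0 0 1; 0 0 0 0 0 0 1; 0 0 0 0 0 0 1'
python3 -m creep '0 0 -20 0 0 0 1; 0 0 -40 0 0 0 1; 0 0 -50 0 0 0 1; 0 0 -45 0 0 0 1; 0 0 0 0 0 0 1' 
python3 -m creep '0 0 0 0 0.17 0 1; 0 0 0 0 0.17 0 1; 0 0 0 0 0 0 1; 0 0 0 0 0 0 1; 0 0 0 0 0 0 1' >/dev/null; python3 avg.py 8
python3 -m creep '0 0 0 0 -0.17 0 1; 0 0 0 0 -0.17 0 1; 0 0 0 0 -0.17 0 1; 0 0 0 0 -0.17 0 1; 0 0 0 0 0 0 1' >/dev/null;python3 -m creep '0 0 0 0 0 0 1; 0 0 0 0 0 0 1' >/dev/null; python3 avg.py 8
python3 -m creep '0 0 0 0 0.17 0 1; 0 0 0 0 0.17 0 1; 0 0 0 0 0.12 0 1; 0 0 0 0 0 0 1; 0 0 0 0 0 0 1' >/dev/null;python3 -m creep '0 0 0 0 0 0 1; 0 0 0 0 0 0 1' >/dev/null; python3 avg.py 10
python3 -m creep '0 0 0 0 -0.12 0 1; 0 0 0 0 -0.12 0 1; 0 0 0 0 0 0 1; 0 0 0 0 0 0 1; 0 0 0 0 0 0 1' >/dev/null; python3 avg.py 10
python3 -m creep '0 0 0 0 0.12 0 1; 0 0 0 0 0 0 1'; python3 ft.py
```

```text
time_s: 22.6
eef_pos: [0.4223, -0.2067, 0.1355]
orientation: [-3.14, 0.002, 0.042]
wrist_force: [1.0, -0.3, -0.2]
finger_gap: 0.0859
gripper_force: 0.0
time_s: 23.22
eef_pos: [0.4213, -0.1188, 0.0907]
orientation: [3.14, -0.005, 0.04]
wrist_force: [0.9, -0.1, -0.8]
finger_gap: 0.0855
gripper_force: 0.0
time_s: 23.6
eef_pos: [0.419, -0.1177, 0.0448]
orientation: [-3.141, 0.002, 0.041]
wrist_force: [-0.7, 0.9, 0.6]
finger_gap: 0.0853
gripper_force: 0.0
time_s: 24.22
eef_pos: [0.4199, -0.1174, 0.0462]
orientation: [3.141, -0.002, 0.042]
wrist_force: [-1.1, -0.1, 9.4]
finger_gap: 0.0395
gripper_force: 59.7
time_s: 24.85
eef_pos: [0.4212, -0.1175, 0.2036]
orientation: [3.14, -0.007, 0.042]
wrist_force: [0.1, 0.3, -3.1]
finger_gap: 0.0395
gripper_force: 64.0
t 25.88 pitch -0.340 My -0.4603+-0.0083 Fz -2.44+-0.20 tau246 [-31.532  -27.703   -2.1067] [0.0561 0.0287 0.0048]
t 27.15 pitch 0.339 My 0.4697+-0.0097 Fz -2.17+-0.15 tau246 [-58.2168 -26.116    2.2637] [0.1313 0.0073 0.0093]
t 28.52 pitch -0.120 My -0.1424+-0.0064 Fz -2.28+-0.15 tau246 [-39.2451 -28.0115  -0.7802] [0.0223 0.0141 0.0019]
t 29.65 pitch 0.119 My 0.1238+-0.0098 Fz -2.33+-0.09 tau246 [-49.0947 -27.293    0.7828] [0.062  0.004  0.0059]
time_s: 29.9
eef_pos: [0.4178, -0.1174, 0.2004]
orientation: [3.141, 0.001, 0.041]
wrist_force: [-0.5, -0.5, -2.3]
finger_gap: 0.0396
gripper_force: 66.0
  t 29.9 pos [ 0.418 -0.117  0.2  ] rpy [3.14 0.   0.04] F_world [-0.54 -0.48 -2.34] M_world [-0.016  0.048  0.019] M_tool [-0.014 -0.049 -0.019] gap 0.0396
```

The left case differs from both others by -0.05 Nm at both tilts, which is exactly the shift of a rolling collet. It is the loose one, and I've now rocked it through both ends twice. I'll carry it to the frame middle.

```bash
python3 -m creep '15 -10 -10 0 0 0 1; 35 -22 -10 0 0 0 1; 40 -24 0 0 0 0 1; 40 -24 0 0 0 0 1; 40 -24 0 0 0 0 1'; python3 -m creep '40 -24 0 0 0 0 1; 35 -22 0 0 0 0 1; 25 -16 0 0 0 0 1; 13 -9 0 0 0 0 1; 0 0 0 0 0 0 1'; python3 -m creep '0 0 0 0 0 0 1; 0 0 0 0 0 0 1; 0 0 0 0 0 0 1; 0 0 0 0 0 0 1; 0 0 0 0 0 0 1'
python3 - <<'E'
from plant import arm
import cv2,numpy as np
from h import *
im,_=arm.snapshot("scene");cv2.imwrite('pics/s3.png',cv2.resize(im[130:310,220:500,::-1],None,fx=2.8,fy=2.8))
im,d=arm.snapshot("top");c=arm.get_calibration("top");z=cloud(c['mtx'],c['cam_to_world'],d)[...,2]
for y in(-.2962,-.2073):
    b=np.linalg.inv(c['cam_to_world'])@[.423,y,.068,1];u,v=(c['mtx']@b[:3])[:2]/b[2];print('case top z',np.median(z[int(v)-8:int(v)+8,int(u)-4:int(u)+4]).round(4))
E
```

```text
time_s: 30.52
eef_pos: [0.5864, -0.0053, 0.2201]
orientation: [3.141, 0.002, 0.041]
wrist_force: [0.4, -1.0, -2.0]
finger_gap: 0.0395
gripper_force: 66.0
time_s: 31.15
eef_pos: [0.6952, 0.0709, 0.2192]
orientation: [3.142, 0.002, 0.043]
wrist_force: [-0.8, -1.0, -1.8]
finger_gap: 0.0392
gripper_force: 66.0
time_s: 31.78
eef_pos: [0.6947, 0.0693, 0.2204]
orientation: [3.141, -0.0, 0.042]
wrist_force: [0.5, -0.8, -2.5]
finger_gap: 0.0394
gripper_force: 66.0
case top z 0.0686
case top z 0.0688
```

View pics/s3.png

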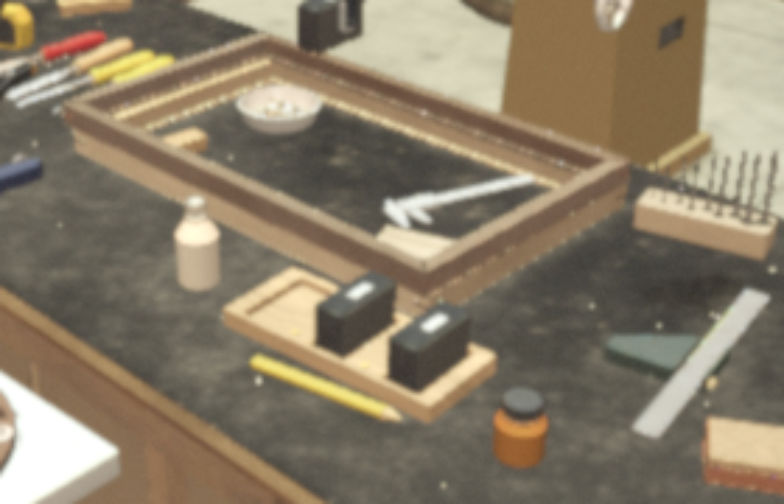

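Both sound cases stand upright and fully down, at (355,315) and (430,345), with their tops at 68.7 mm. The bottle and jar are standing, and the third case is held upright over the frame at (330,20). I hand in.

```bash
python3 -c "
from plant import arm
print(arm.sign_off())"
```

```text
the job is handed in; nothing more can be done
None
```

The left case holds the loose collet. I shook it, and it is now held upright and still over the middle of the frame at about 21 cm; the middle and right cases are back down in their pockets, the glue bottle and jar are still standing, and I handed the job in at about 32 s; no verdict was returned.

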